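# Add the second slotted weight to the cheese press

## Task

Put the loose slotted weight onto the cheese press on top of the weight that is already there: slide it sideways onto the stem under the stem's head, with its slot facing the opposite way to the slot of the weight below, and turn it by feel until its two square holes drop over the two studs and it lies flat and fully home. Be gentle with the press, never forcing the weight against it, let go of the weight, and do not knock over the spice jar, the food tin or the timer.

Things in the scene. Friction and masses are not known exactly. Their poses are not given: they have to be found in the camera images.
- slotted_weight: The loose weight: flat dark steel disc, 84 mm across, 10 mm thick, 0.25 to 0.42 kg, lying on the worktop at the left or the right. Origin: centre of the underside, z up, +x toward the slot's mouth. Two square through holes, 12 x 12 mm, centred at x = 0, y = +24 and -24 mm, go over the studs.
- slot_mouth (a point): Point in the weight's slot, x = 35 mm, z = 5 mm, weight's axes. The slot, 13 mm wide, runs along the weight's x out through the rim; from x = 20 mm to the rim it flares evenly to 30 mm. Its closed end is flat, 5 mm behind the centre (x = -5), so the weight is centred on the 10 mm stem when the stem touches that end.
- lifting_plate (a point): Point on the weight's lifting plate, x = -30 mm, z = 40 mm, weight's axes: the place to grip. The upright plate stands opposite the slot: 10 mm thick (across y), 24 mm long (x = -42 to -18 mm), from the disc's top face (z = 10 mm) to z = 55 mm.
- press: The cheese press, fixed: pale wooden board 150 x 150 mm, top at z = 17 mm, with a round perforated steel mould, 108 mm across, rim at z = 68 mm. Origin: centre of the board at worktop level, z up, +x roughly away from the robot. Delicate: weight and press must press on each other with less than 35 N.
- plunger_nominal (a point): Centre of the mould, z = 75 mm over the worktop, press's axes (fixed to the press). A wooden plunger stands loosely in the mould, held by friction; it carries stem, first weight and studs. Its true pose is NOT reported: off centre by up to 4 mm in x and in y, and turned up to 0.35 rad either way about the vertical, relative to the press.
- stem_nominal (a point): Centre of the mould, z = 85 mm, press's axes (fixed to the press): where the stem would be were the plunger not off centre. The stem is round, 10 mm across, with a head 20 mm across from z = 115 to 121 mm, so a weight cannot go on from above. The first weight round it (84 mm across) has its top face at z = 85 mm, its slot facing the plunger's -x.
- studs_nominal (a point): Centre of the mould, z = 90 mm, press's axes (fixed to the press): height of the stud tops. Two round studs, 8 mm across, stand 5 mm out of the first weight, 24 mm from the stem toward the plunger's +y and -y. The new weight goes on with its slot toward the plunger's +x, lifting plate toward the robot: underside at z = 90 mm on the studs, 85 mm when home.
- spice_jar: Bystander, spice jar with a green cap, 46 mm across, 106 mm high; origin in the centre of its underside, z up.
- food_tin: Bystander, short food tin, 76 mm across, 58 mm high; origin in the centre of its underside, z up.
- timer: Bystander, round twist timer with an orange top, 68 mm across, 57 mm high; origin in the centre of its underside, z up.
Things that resemble listed ones, but are neither listed nor needed, are in the scene too. What is shaped like the slotted_weight but turquoise is not meant.

How it is judged:
By the outcome, as a careful person would: the job done as asked, in the order asked, and still so for the second after the job is handed in, with the robot touching nothing.
It also fails if it takes over 72 s, if anything falls off the work surface, if the arm or the gripper's body presses on something with over 40 N, if the wrist force passes 120 N, or if a joint passes its speed limit or range.

## Robot

A 6-joint arm with a two-finger parallel gripper is mounted at the origin on a cart in front of the work surface, level with it; the furniture and walls round the work are solid. World frame = base frame: x ahead of the robot, y to its left, z up, the work surface at z = 0. Lengths are in m, angles in rad, forces in N, time in s.
With the tool pointing down it reaches from about 0.3 to 0.875 m from the base axis. Payload 6.4 kg.
Tool frame: the origin (TCP) lies midway between the tips of the shut fingers; the grasp point (between the pads) lies 19 mm behind it; z points along the fingers, y is the line along which they close (so a half turn about z gives the same grasp; the last joint's range is limited). The gripper opens to 88 mm and grips with 3 to 60 N. Pads are 18 mm wide; open, the fingers measure 123 mm over their backs; the gripper's body (75 mm by 187 mm) begins 45 mm behind the grasp point.
Start: joints at [1.038, 0.181, 1.607, -0, 1.354, -0.206], TCP at [0.185, 0.545, 0.239] pointing down, gripper open.
Joint ranges: [-2.99, 2.99], [-0.89, 2.07], [0.3, 2.58], [-1.14, 4.28], [0, 2.63], [-3.12, 3.12]. Speed limits (rad/s): [2.57, 2.57, 3.01, 3.14, 3.14, 3.14].

## Interface

Orientations are given as a 3x3 rotation matrix whose columns are the frame's x, y, z axes.
In Python, from station import env gives the robot as it stands.
- The arm moves only by the tool jog_arm, never from a script. Its argument "moves" is a list of rows, each a list of 7 numbers: the shift along the tool's x, y, z in cm, then the turn, a rotation vector about the tool's x, y, z in rad, then the closure, from 0 (fully open) to 1 (shut). In form: [[dx, dy, dz, wx, wy, wz, hand], ...]. A call has 1 to 5 rows; each row shifts and turns the commanded pose from where the row before left it, along the tool's axes as they then stand; what a row does not reach is not made up. A row lasts 1/12 s, in which the tool goes at most 41.7 mm and 7.16 degrees, less where a joint would pass 70% of its speed; a pose out of reach is approached as far as the arm can. A call with a gripper value outside its range is refused whole. The fingers move at their own pace and stop on an object; "grip_force" is the grip in N (left out, the last holds). Time passes only in rows, so rows that do not move let the fingers close. It gives the time, the measured TCP pose, the force, the opening and the grip force at its end, in the units of the state.
- env.get_obs(): the state, without advancing time (a new reading comes with each control period).
- env.read_camera(name): name is "side" or "top" or "wrist"; returns (picture, depth): 400x640x3 uint8, red, green, blue; 400x640 float32, m along the optical axis (not along the pixel's ray), 0 where there is no reading.
- env.calibration(name): a dict with "fx", "fy", "cx", "cy" (pixels), "dist_coeffs" ([k1, k2, p1, p2, k3] as OpenCV has them; the pictures are not rectified), "xyz" and "orientation" of the camera in the world. Camera axes: x right, y up, looking along -z (the intrinsics and any distortion apply to the point x, -y, -z); pixel columns grow to the right and rows downward; lengths in m; the calibration is good to about 2 mm. A picture is of the moment at which its call begins: read the wrist's pose just before it. calibration takes no time and is no camera call; for the wrist camera it gives the pose at the moment of the call.
- env.finish_job(): hands the job in; it is judged then, once.
The state is a dict: "clock": time; "joint_pos": joint angles; "joint_vel": joint speeds; "joint_torque": joint torques, N m; "ee_pos": TCP position; "eef_rot": TCP orientation; "wrist_force": force on the tool from outside, world axes, zero at the start; "moment": the same for the moment, N m; "grip_width": opening from 0.0 (shut) to 1.0 (fully open); "finger_force": force on a finger pad.
Only numpy, scipy, OpenCV 4.12 (cv2) and the standard library are available. Lean on these libraries where they do the work, as an engineer would, in place of code of your own. Each camera call takes 0.05 s, during which the arm holds its last target. There are 200 camera calls.

## Working session

There is one attempt and no reset: what is moved stays moved. The work goes in short steps, Python scripts to look and compute and a tool call to move; the robot and the scene stay as the last step left them, time stands still between calls to the robot, and variables do not carry over. Pictures are saved under pics/ and viewed, at most 10 in all, crops included, and the job is handed in when it is done.

Besides the shell and the picture viewer there is one more tool, called after "Request:" by a JSON object that holds its "api" and its "payload", one argument or row to a line. jog_arm: Moves the arm, as the interface text tells. Its arguments: {"type":"object","properties":{"moves":{"type":"array"},"grip_force":{"type":"number"}},"required":["moves"]}

```bash
mkdir -p pics; ls; cat > h.py <<'E'
import numpy as np, cv2
from station import env
def cap(name):
    c=env.calibration(name); im,d=env.read_camera(name); return c,im,d
def cloud(c,d):
    h,w=d.shape
    K=np.array([[c['fx'],0,c['cx']],[0,c['fy'],c['cy']],[0,0,1.]])
    u,v=np.meshgrid(np.arange(w),np.arange(h))
    p=cv2.undistortPoints(np.stack([u,v],-1).reshape(-1,1,2).astype(np.float64),K,np.array(c['dist_coeffs'],float)).reshape(h,w,2)
    P=np.stack([p[...,0]*d,-p[...,1]*d,-d],-1)
    W=P@np.array(c['orientation']).T+np.array(c['xyz'])
    W[d<=0]=np.nan
    return W
def save(n,im): cv2.imwrite('pics/'+n+'.png',im[...,::-1])
E
python3 - <<'E'
from h import *
o=env.get_obs(); print({k:np.round(v,3).tolist() for k,v in o.items()})
for n in ['top','side','wrist']:
    c,im,d=cap(n); W=cloud(c,d); np.savez(n+'.npz',im=im,d=d,W=W); save(n+'0',im); print(n,np.round(c['xyz'],3),np.round(c['orientation'],2).tolist(),c['fx'],(d>0).mean())
E
```

```text
pics
{'clock': 0.0, 'joint_pos': [1.038, 0.181, 1.608, 0.0, 1.354, -0.206], 'joint_vel': [-0.0, 0.0, 0.001, -0.001, -0.001, 0.002], 'joint_torque': [-0.001, -43.386, -34.184, 0.07, 0.039, -0.0], 'ee_pos': [0.184, 0.544, 0.238], 'eef_rot': [[-0.947, 0.321, -0.001], [0.321, 0.947, -0.001], [0.0, -0.002, -1.0]], 'wrist_force': [-0.74, 0.609, 0.066], 'moment': [-0.032, -0.016, -0.013], 'finger_force': 0.0, 'grip_width': 1.0}
top [0.499 0.095 1.125] [[0.0, 0.99, -0.12], [-1.0, -0.0, -0.01], [-0.01, 0.12, 0.99]] 375.80179305699556 0.99601171875
side [ 0.26  -0.842  0.946] [[0.94, 0.23, -0.27], [-0.35, 0.62, -0.7], [0.0, 0.75, 0.66]] 481.19733612747785 0.9960859375
wrist [0.121 0.567 0.383] [[0.32, -0.91, -0.25], [0.95, 0.31, 0.09], [-0.0, -0.26, 0.96]] 308.618718589706 0.985015625
```

View pics/top0.png

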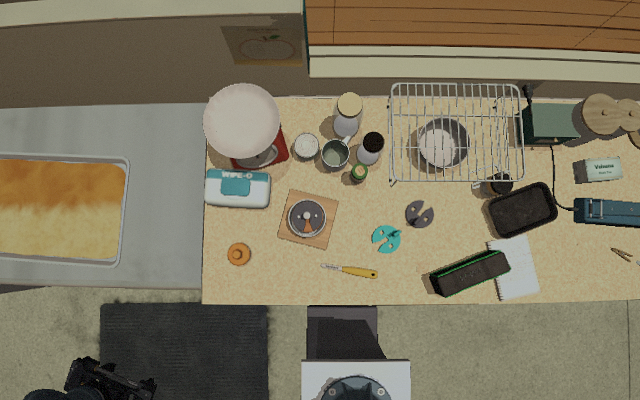

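View pics/side0.png

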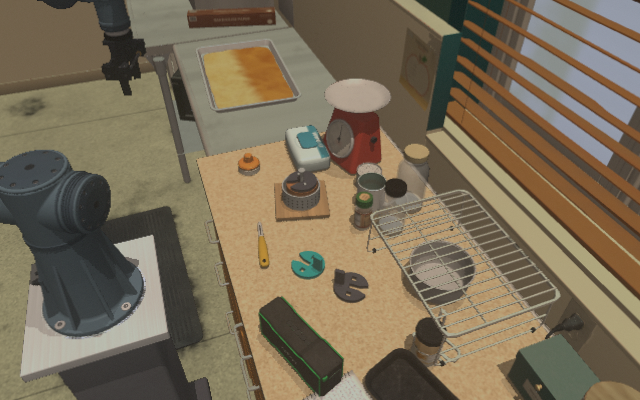

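The top view shows the press at (307,217), the loose dark weight at (420,213) with the turquoise decoy at (386,239), the green-capped jar at (358,172) and the timer at (238,254). The side view agrees.

```bash
python3 - <<'E'
from h import *
z=np.load('top.npz'); W=z['W']; im=z['im'].astype(int)
def reg(x0,x1,y0,y1,f): 
    m=np.zeros(W.shape[:2],bool); m[y0:y1,x0:x1]=1; return m&f
dark=im.max(2)<110
m=reg(400,440,195,235,dark&(W[...,2]>.004)); P=W[m]; print('weight n',len(P),P.min(0),P.max(0),np.median(P,0))
pl=P[P[:,2]>.03]; print('plate',len(pl),pl.mean(0),pl[:,2].max())
disc=P[P[:,2]<.02]; 
if len(disc): c,r=cv2.minEnclosingCircle(disc[:,:2].astype(np.float32)); print('circ',c,r)
m=reg(275,345,188,250,(W[...,2]>.01)&(W[...,2]<.03)); B=W[m]; print('board',cv2.minAreaRect(B[:,:2].astype(np.float32)),np.median(B[:,2]))
m=reg(275,345,188,250,(W[...,2]>.055)&(W[...,2]<.08)); B=W[m];print('rim', cv2.minEnclosingCircle(B[:,:2].astype(np.float32)))
m=reg(275,345,188,250,W[...,2]>.105); B=W[m];print('head',len(B),B.mean(0) if len(B) else 0)
m=reg(275,345,188,250,(W[...,2]>.08)&(W[...,2]<.1)); B=W[m];print('w1',cv2.minEnclosingCircle(B[:,:2].astype(np.float32)))
for n,(u,v) in dict(jar=(358,172),tin=(306,145),timer=(238,252),cup=(336,152),black=(371,142)).items(): print(n,W[v-3:v+4,u-3:u+4].reshape(-1,3).mean(0).round(3))
big=cv2.resize(z['im'][180:260,270:450],None,fx=4.4,fy=4.4,interpolation=cv2.INTER_CUBIC); save('topc',big)
E
```

```text
weight n 469 [ 0.53996587 -0.23148579  0.00405529] [ 0.61789108 -0.15016761  0.05992105] [ 0.57538008 -0.18391798  0.01119142]
plate 39 [ 0.55664069 -0.17020057  0.0501494 ] 0.05992104550498345
circ (0.5786126852035522, -0.19061006605625153) 0.041421204805374146
board ((0.5646249055862427, 0.14274056255817413), (0.15030400454998016, 0.15053614974021912), 75.4102783203125) 0.01829309945919866
rim ((0.564436137676239, 0.14277838170528412), 0.05404117703437805)
head 43 [0.56731963 0.14157241 0.1221352 ]
w1 ((0.5679582357406616, 0.14151066541671753), 0.04243363440036774)
jar [0.688 0.    0.107]
tin [0.777 0.146 0.056]
timer [0.468 0.339 0.051]
cup [0.768 0.057 0.009]
black [nan nan nan]
```

View pics/topc.png

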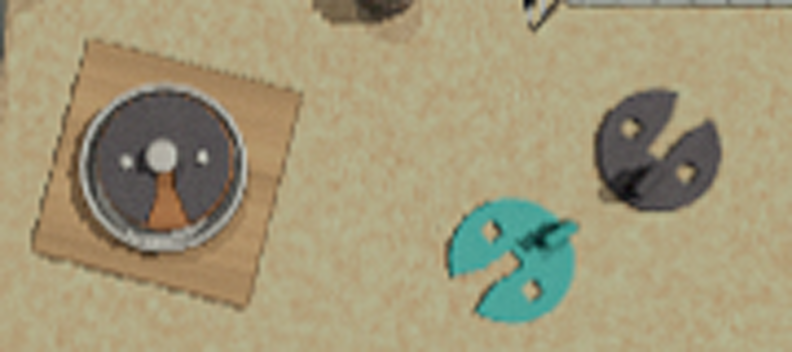

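The crop shows the first weight's slot pointing to the robot (168,228) and the studs at (126,161) and (203,157), so the plunger's yaw is about +3°. The loose weight's slot points up and right, so its yaw is about -43°. I'll move over the press for a wrist view.

Request:
{"api": "jog_arm", "payload": {
  "moves": [
    [-3.5,-1.84,0,0,0,0,0],
    [-3.5,-1.84,0,0,0,0,0],
    [-3.5,-1.84,0,0,0,0,0],
    [-3.5,-1.84,0,0,0,0,0],
    [-3.5,-1.84,0,0,0,0,0]
  ]
}}

```text
clock: 0.57
ee_pos: [0.3214, 0.3998, 0.2385]
eef_rot: [[-0.947, 0.32, -0.0], [0.32, 0.947, -0.0], [0.0, -0.0, -1.0]]
wrist_force: [1.2, 1.0, -0.4]
grip_width: 0.998
finger_force: 0.0
```

Request:
{"api": "jog_arm", "payload": {
  "moves": [
    [-3.5,-1.84,0,0,0,0,0],
    [-3.5,-1.84,0,0,0,0,0],
    [-3.5,-1.84,0,0,0,0,0],
    [-3.5,-1.84,0,0,0,0,0],
    [-3.5,-1.84,0,0,0,0,0]
  ]
}}

```text
clock: 0.98
ee_pos: [0.4579, 0.2563, 0.2386]
eef_rot: [[-0.947, 0.321, -0.0], [0.321, 0.947, 0.0], [0.0, 0.0, -1.0]]
wrist_force: [0.6, 0.9, 0.2]
grip_width: 1.003
finger_force: 0.0
```

Request:
{"api": "jog_arm", "payload": {
  "moves": [
    [-3.5,-1.84,0,0,0,0,0],
    [-3.5,-1.84,0,0,0,0,0],
    [-3.5,-1.84,0,0,0,0,0],
    [-3.5,-1.84,0,0,0,0,0],
    [0,0,0,0,0,0,0]
  ]
}}

```text
clock: 1.4
ee_pos: [0.5698, 0.1379, 0.2383]
eef_rot: [[-0.945, 0.326, 0.002], [0.326, 0.945, -0.002], [-0.002, -0.001, -1.0]]
wrist_force: [-0.6, 1.0, 1.3]
grip_width: 1.002
finger_force: 0.0
```

Request:
{"api": "jog_arm", "payload": {
  "moves": [
    [0,0,0,0,0,0,0],
    [0,0,0,0,0,0,0]
  ]
}}

```text
clock: 1.57
ee_pos: [0.5654, 0.1435, 0.2381]
eef_rot: [[-0.947, 0.322, -0.002], [0.322, 0.947, 0.0], [0.002, -0.0, -1.0]]
wrist_force: [-0.1, -0.3, -0.1]
grip_width: 0.999
finger_force: 0.0
```

```bash
python3 - <<'E'
from h import *
print(env.get_obs()['ee_pos'])
c,im,d=cap('wrist'); W=cloud(c,d); np.savez('w1.npz',im=im,d=d,W=W,xyz=c['xyz'],R=c['orientation'])
z=W[...,2]
def ctr(m,n):
    k,l,s,_=cv2.connectedComponentsWithStats(m.astype(np.uint8))
    for i in range(1,k):
        if s[i,4]>20: P=W[l==i]; cc,r=cv2.minEnclosingCircle(P[:,:2].astype(np.float32)); print(n,s[i,:5].tolist(),P.mean(0).round(4),np.round(cc,4),round(r,4))
near=np.hypot(W[...,0]-.566,W[...,1]-.142)<.06
ctr(near&(z>.112)&(z<.13),'head')
n2=near&(np.hypot(W[...,0]-.566,W[...,1]-.142)<.045)
ctr(n2&(z>.0872)&(z<.096),'stud')
ctr(n2&(z>.081)&(z<.0872),'w1')
ctr(n2&(im.min(2)>130),'bright')
save('wr1',cv2.resize(im,(800,500)))
E
```

```text
[0.56535384 0.14346706 0.23811636]
head [308, 189, 22, 22, 384] [0.5675 0.1392 0.12  ] [0.5681 0.1392] 0.0101
stud [338, 179, 8, 8, 51] [0.5664 0.1629 0.0891] [0.5673 0.1625] 0.004
stud [293, 197, 8, 8, 50] [0.5693 0.1152 0.0891] [0.5693 0.115 ] 0.0039
w1 [277, 149, 85, 82, 4231] [0.57   0.1401 0.0842] [0.5683 0.139 ] 0.0422
bright [291, 142, 14, 13, 43] [0.5255 0.127  0.0203] [0.5256 0.1262] 0.0106
bright [294, 197, 7, 8, 43] [0.5696 0.1155 0.089 ] [0.5703 0.116 ] 0.0044
bright [316, 200, 14, 11, 108] [0.5729 0.1407 0.1202] [0.573 0.141] 0.0071
```

View pics/wr1.png

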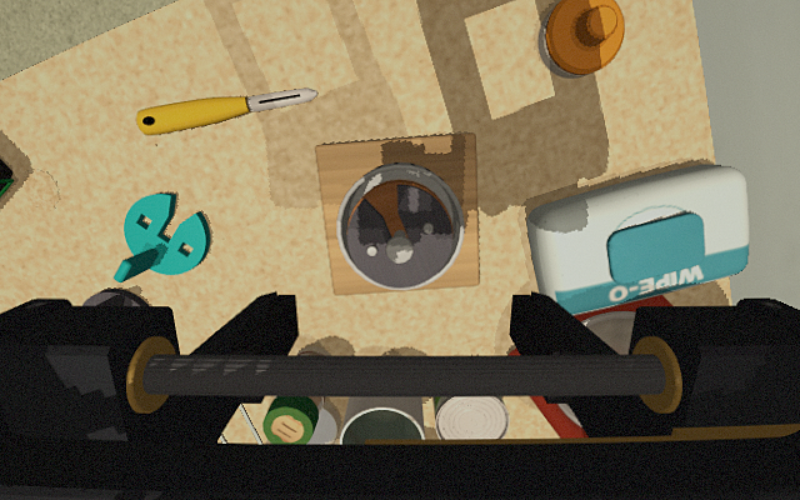

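The wrist view shows the press clearly: head at about (400,247), studs at (372,251) and (428,228). The stem is at (0.568, 0.139) and the plunger yaw is about +3.0°. Next I'll look at the loose weight.

Request:
{"api": "jog_arm", "payload": {
  "moves": [
    [-1.16,-3.75,0,0,0,0,0],
    [-1.16,-3.75,0,0,0,0,0],
    [-1.16,-3.75,0,0,0,0,0],
    [-1.16,-3.75,0,0,0,0,0],
    [-1.16,-3.75,0,0,0,0,0]
  ]
}}

```text
clock: 2.03
ee_pos: [0.5599, -0.0525, 0.239]
eef_rot: [[-0.948, 0.318, 0.0], [0.318, 0.948, 0.0], [-0.0, 0.0, -1.0]]
wrist_force: [-0.0, 1.6, 0.3]
grip_width: 1.002
finger_force: 0.0
```

Request:
{"api": "jog_arm", "payload": {
  "moves": [
    [-1.16,-3.75,0,0,0,0,0],
    [-1.16,-3.75,0,0,0,0,0],
    [-1.16,-3.75,0,0,0,0,0],
    [0,0,0,0,0,0.106,0],
    [0,0,0,0,0,0.106,0]
  ]
}}

```text
clock: 2.45
ee_pos: [0.5571, -0.1713, 0.2387]
eef_rot: [[-0.855, 0.518, -0.0], [0.518, 0.855, 0.0], [0.0, 0.0, -1.0]]
wrist_force: [-1.5, -0.6, 0.2]
grip_width: 0.997
finger_force: 0.0
```

Request:
{"api": "jog_arm", "payload": {
  "moves": [
    [0,0,0,0,0,0.106,0],
    [0,0,0,0,0,0.106,0],
    [0,0,0,0,0,0,0],
    [0,0,0,0,0,0,0],
    [0,0,0,0,0,0,0]
  ]
}}

```text
clock: 2.87
ee_pos: [0.5576, -0.1695, 0.2389]
eef_rot: [[-0.734, 0.679, 0.0], [0.679, 0.734, 0.0], [-0.0, 0.0, -1.0]]
wrist_force: [-0.8, 0.5, -0.6]
grip_width: 1.001
finger_force: 0.0
```

```bash
cat > wt.py <<'E'
from h import *
def measure(W,im,c0,zb=0.0,rad=.05,tag=None):
    z=W[...,2]; r=np.hypot(W[...,0]-c0[0],W[...,1]-c0[1])
    disc=(r<rad)&(z>zb+.006)&(z<zb+.016)
    P=W[disc][:,:2].astype(np.float32); cc,rr=cv2.minEnclosingCircle(P); print('disc',len(P),np.round(cc,4),rr,'z',np.median(W[disc][:,2]))
    pl=(r<rad)&(z>zb+.05)&(z<zb+.062); Q=W[pl]
    if len(Q): print('plate top',len(Q),cv2.minAreaRect(Q[:,:2].astype(np.float32)),Q[:,2].mean())
    # holes: blobs enclosed in disc
    m=disc.astype(np.uint8); inv=1-m
    k,l,s,_=cv2.connectedComponentsWithStats(inv,connectivity=4)
    for i in range(1,k):
        if 15<s[i,4]<400:
            M=cv2.dilate((l==i).astype(np.uint8),np.ones((3,3)))&m
            q=W[M>0]; print('hole',s[i,:5].tolist(),q.mean(0).round(4),(q.max(0)-q.min(0)).round(3))
E
python3 - <<'E'
from wt import *
print(env.get_obs()['ee_pos'],env.get_obs()['eef_rot'])
c,im,d=cap('wrist'); W=cloud(c,d); np.savez('w2.npz',im=im,d=d,W=W,xyz=c['xyz'],R=c['orientation'])
measure(W,im,(.5786,-.1906))
save('wr2',im)
E
```

```text
[ 0.55755811 -0.16946815  0.2388727 ] [[-7.34259176e-01  6.78869239e-01  1.37076658e-04]
 [ 6.78869246e-01  7.34259182e-01  7.93995355e-06]
 [-9.52596043e-05  9.88871110e-05 -9.99999991e-01]]
disc 2556 [ 0.5792 -0.1935] 0.04216655716300011 z 0.009269158901947183
plate top 184 ((0.556024432182312, -0.17409327626228333), (0.009901223704218864, 0.02241476997733116), 47.343631744384766) 0.05359997990678255
hole [314, 167, 10, 26, 231] [ 0.56   -0.1787  0.0097] [0.031 0.03  0.008]
hole [335, 193, 10, 9, 81] [ 0.5944 -0.1748  0.0088] [0.018 0.018 0.005]
hole [296, 195, 11, 9, 81] [ 0.5635 -0.2117  0.009 ] [0.019 0.018 0.004]
```

View pics/wr2.png

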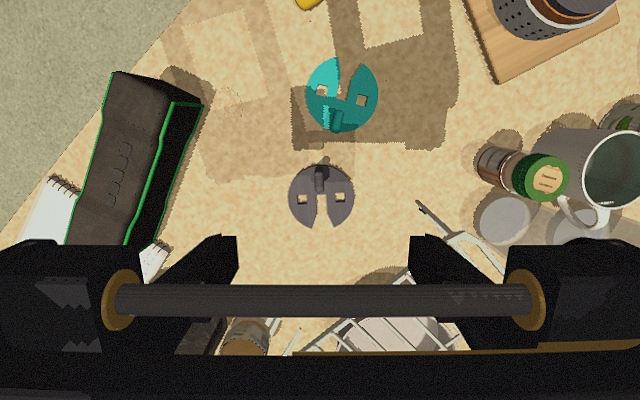

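The wrist view shows the dark weight at (322,195), with square holes at (301,199) and (340,197) and the plate toward the camera. It measures as centre (0.579, -0.1935), yaw -39.9°, holes 48 mm apart. I'll descend and grip.

Request:
{"api": "jog_arm", "payload": {
  "moves": [
    [-0.19,-0.46,3,0,0,-0.05,0.5],
    [0,0,4,0,0,0,0.5],
    [0,0,4,0,0,0,0.5],
    [0,0,4,0,0,0,0.5],
    [0,0,3.5,0,0,0,0.5]
  ]
}}

```text
clock: 3.33
ee_pos: [0.5551, -0.1745, 0.0515]
eef_rot: [[-0.766, 0.643, -0.001], [0.643, 0.766, 0.0], [0.001, -0.0, -1.0]]
wrist_force: [0.7, 0.1, -1.3]
grip_width: 0.646
finger_force: 0.0
```

Request:
{"api": "jog_arm", "payload": {
  "moves": [
    [0,0,2,0,0,0,0.5],
    [0,0,1.29,0,0,0,0.5],
    [0,0,0,0,0,0,0.5],
    [0,0,0,0,0,0,0.5]
  ]
}}

```text
clock: 3.67
ee_pos: [0.5561, -0.1752, 0.0211]
eef_rot: [[-0.765, 0.644, -0.0], [0.644, 0.765, 0.0], [0.0, -0.0, -1.0]]
wrist_force: [1.1, -0.1, 0.2]
grip_width: 0.497
finger_force: 0.0
```

Request:
{"api": "jog_arm", "payload": {
  "moves": [
    [0,0,0,0,0,0,1],
    [0,0,0,0,0,0,1],
    [0,0,0,0,0,0,1],
    [0,0,0,0,0,0,1],
    [0,0,0,0,0,0,1]
  ],
  "grip_force": 50
}}

```text
clock: 4.08
ee_pos: [0.5563, -0.1755, 0.0217]
eef_rot: [[-0.764, 0.645, 0.001], [0.645, 0.764, -0.001], [-0.001, 0.0, -1.0]]
wrist_force: [-0.7, -0.4, 0.6]
grip_width: 0.146
finger_force: 0.0
```

Request:
{"api": "jog_arm", "payload": {
  "moves": [
    [0,0,0,0,0,0,1],
    [0,0,0,0,0,0,1],
    [0,0,-1,0,0,0,1],
    [0,0,-2,0,0,0,1],
    [0,0,0,0,0,0,1]
  ]
}}

```text
clock: 4.5
ee_pos: [0.5571, -0.176, 0.0535]
eef_rot: [[-0.764, 0.645, 0.003], [0.645, 0.764, -0.002], [-0.003, 0.0, -1.0]]
wrist_force: [1.7, -0.8, -3.0]
grip_width: 0.112
finger_force: 50.0
```

The grip is at 9.9 mm, which matches the plate. I'll lift, carry the weight to the robot side of the press and turn it.

Request:
{"api": "jog_arm", "payload": {
  "moves": [
    [0,0,-2,0,0,0,1],
    [0,0,-3.5,0,0,0,1],
    [0,0,-3.5,0,0,0,1],
    [0,0,-2.7,0,0,0,1],
    [1.5,1,0,0,0,0,1]
  ]
}}

```text
clock: 4.92
ee_pos: [0.5547, -0.1621, 0.1743]
eef_rot: [[-0.763, 0.646, 0.01], [0.646, 0.763, -0.007], [-0.012, 0.001, -1.0]]
wrist_force: [1.3, 0.0, -3.1]
grip_width: 0.106
finger_force: 50.0
```

Request:
{"api": "jog_arm", "payload": {
  "moves": [
    [2.9,2.0,0,0,0,0,1],
    [2.9,2.0,0,0,0,0,1],
    [2.9,2.0,0,0,0,0,1],
    [2.9,2.0,0,0,0,0,1],
    [2.9,2.0,0,0,0,0,1]
  ]
}}

```text
clock: 5.33
ee_pos: [0.503, 0.0134, 0.1669]
eef_rot: [[-0.764, 0.645, -0.001], [0.645, 0.764, 0.0], [0.001, -0.001, -1.0]]
wrist_force: [0.8, 0.8, -4.6]
grip_width: 0.106
finger_force: 50.0
```

Request:
{"api": "jog_arm", "payload": {
  "moves": [
    [2.9,2.0,0,0,0,0,1],
    [2.9,2.0,0,0,0,0,1],
    [2.9,2.0,0,0,0,0,1],
    [1.7,1.3,0,0,0,0,1],
    [0,0,0,0,0,-0.1,1]
  ]
}}

```text
clock: 5.75
ee_pos: [0.4697, 0.1385, 0.1668]
eef_rot: [[-0.826, 0.563, -0.002], [0.563, 0.826, 0.001], [0.003, -0.0, -1.0]]
wrist_force: [-0.2, -0.0, -3.9]
grip_width: 0.112
finger_force: 50.0
```

Request:
{"api": "jog_arm", "payload": {
  "moves": [
    [0,0,0,0,0,-0.11,1],
    [0,0,0,0,0,-0.11,1],
    [0,0,0,0,0,-0.11,1],
    [0,0,0,0,0,-0.11,1],
    [0,0,0,0,0,-0.11,1]
  ]
}}

```text
clock: 6.17
ee_pos: [0.4713, 0.1348, 0.1669]
eef_rot: [[-0.999, 0.045, -0.001], [0.045, 0.999, -0.0], [0.001, -0.0, -1.0]]
wrist_force: [0.8, -0.7, -4.0]
grip_width: 0.108
finger_force: 50.0
```

Request:
{"api": "jog_arm", "payload": {
  "moves": [
    [0,0,0,0,0,-0.1,1],
    [0,0,0,0,0,0,1],
    [0,0,0,0,0,0,1],
    [0,0,0,0,0,0,1],
    [0,0,0,0,0,0,1]
  ]
}}

```text
clock: 6.58
ee_pos: [0.4718, 0.1348, 0.1676]
eef_rot: [[-0.999, -0.047, -0.0], [-0.047, 0.999, -0.0], [0.0, -0.0, -1.0]]
wrist_force: [0.6, -0.1, -3.4]
grip_width: 0.109
finger_force: 50.0
```

```bash
python3 - <<'E'
from wt import *
o=env.get_obs(); print(o['ee_pos'],o['wrist_force'])
p=o['ee_pos']; R=np.array(o['eef_rot']); c0=p-.03*R[:,0]; print(R,c0)
c,im,d=cap('wrist'); W=cloud(c,d); np.savez('w3.npz',im=im,d=d,W=W,xyz=c['xyz'],R=c['orientation'])
measure(W,im,c0,p[2]-.021)
# plane fit disc top
r=np.hypot(W[...,0]-c0[0],W[...,1]-c0[1]); m=(r<.042)&(abs(W[...,2]-(p[2]-.011))<.008); P=W[m]
A=np.c_[P[:,:2]-c0[:2],np.ones(len(P))]; print('plane',np.linalg.lstsq(A,P[:,2],rcond=None)[0],len(P))
save('wr3',im)
E
```

```text
[0.47183965 0.13481703 0.1675693 ] [ 0.57575674 -0.06604236 -3.44719987]
[[-9.98889344e-01 -4.71162763e-02 -3.66540275e-04]
 [-4.71162616e-02  9.98889411e-01 -4.88269136e-05]
 [ 3.68433742e-04 -3.15026762e-05 -9.99999932e-01]] [0.50180633 0.13623052 0.16755824]
disc 1738 [0.501  0.1365] 0.04226696863770485 z 0.1550575121813965
plate top 1450 ((0.4654039442539215, 0.13487866520881653), (0.01300554908812046, 0.03555585816502571), 2.4213664531707764) 0.2011521005258101
plane [-0.00662957 -0.00039901  0.15509698] 1467
```

View pics/wr3.png

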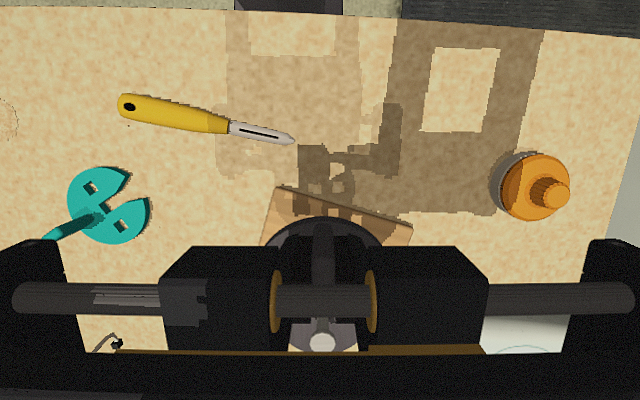

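The held weight is level (0.4° tilt) with its centre at (0.501, 0.1365) as predicted, and the stem head shows at (322,342). I'll lower it to entry height and slide until the stem is in the flare.

Request:
{"api": "jog_arm", "payload": {
  "moves": [
    [0,-0.08,2,0,0,0,1],
    [0,0,2,0,0,0,1],
    [0,0,0.86,0,0,0,1],
    [0,0,0,0,0,0,1],
    [0,0,0,0,0,0,1]
  ]
}}

```text
clock: 7.05
ee_pos: [0.4719, 0.134, 0.1191]
eef_rot: [[-0.999, -0.049, -0.001], [-0.049, 0.999, -0.0], [0.001, 0.0, -1.0]]
wrist_force: [0.4, 0.3, -4.0]
grip_width: 0.109
finger_force: 50.0
```

Request:
{"api": "jog_arm", "payload": {
  "moves": [
    [-1,0,0,0,0,0,1],
    [-1,0,0,0,0,0,1],
    [-1,0,0,0,0,0,1],
    [0,0,0,0,0,0,1]
  ]
}}

```text
clock: 7.38
ee_pos: [0.5055, 0.1354, 0.1206]
eef_rot: [[-0.999, -0.049, 0.004], [-0.049, 0.999, 0.0], [-0.004, -0.0, -1.0]]
wrist_force: [0.2, -0.2, -3.7]
grip_width: 0.106
finger_force: 50.0
```

Request:
{"api": "jog_arm", "payload": {
  "moves": [
    [-0.5,0,0,0,0,0,1],
    [-0.5,0,0,0,0,0,1],
    [-0.3,0,0,0,0,0,1],
    [0,0,0,0,0,0,1],
    [0,0,0,0,0,0,1]
  ]
}}

```text
clock: 7.8
ee_pos: [0.5149, 0.1362, 0.1191]
eef_rot: [[-0.999, -0.049, -0.0], [-0.049, 0.999, -0.0], [0.0, -0.0, -1.0]]
wrist_force: [-0.9, 1.2, -4.4]
grip_width: 0.113
finger_force: 50.0
```

Request:
{"api": "jog_arm", "payload": {
  "moves": [
    [-0.25,0,0,0,0,0,1],
    [-0.25,0,0,0,0,0,1],
    [0,0,0,0,0,0,1]
  ]
}}

```text
clock: 8.05
ee_pos: [0.5205, 0.1364, 0.1194]
eef_rot: [[-0.999, -0.049, 0.001], [-0.049, 0.999, 0.0], [-0.001, -0.0, -1.0]]
wrist_force: [-0.6, -0.3, -4.0]
grip_width: 0.11
finger_force: 50.0
```

Request:
{"api": "jog_arm", "payload": {
  "moves": [
    [-0.25,0,0,0,0,0,1],
    [-0.25,0,0,0,0,0,1],
    [0,0,0,0,0,0,1]
  ]
}}

```text
clock: 8.3
ee_pos: [0.5256, 0.1366, 0.1194]
eef_rot: [[-0.999, -0.049, 0.001], [-0.049, 0.999, 0.0], [-0.001, -0.0, -1.0]]
wrist_force: [-0.5, -0.3, -4.3]
grip_width: 0.11
finger_force: 50.0
```

Request:
{"api": "jog_arm", "payload": {
  "moves": [
    [-0.25,0,0,0,0,0,1],
    [-0.25,0,0,0,0,0,1],
    [0,0,0,0,0,0,1]
  ]
}}

```text
clock: 8.55
ee_pos: [0.5306, 0.1369, 0.1193]
eef_rot: [[-0.999, -0.049, 0.001], [-0.049, 0.999, 0.0], [-0.001, -0.0, -1.0]]
wrist_force: [0.9, -0.1, -4.1]
grip_width: 0.108
finger_force: 50.0
```

Request:
{"api": "jog_arm", "payload": {
  "moves": [
    [-0.2,0,0,0,0,0,1],
    [-0.2,0,0,0,0,0,1],
    [0,0,0,0,0,0,1]
  ]
}}

```text
clock: 8.8
ee_pos: [0.5344, 0.1371, 0.1193]
eef_rot: [[-0.999, -0.049, 0.0], [-0.049, 0.999, -0.0], [-0.0, -0.0, -1.0]]
wrist_force: [-0.2, -0.6, -4.8]
grip_width: 0.107
finger_force: 50.0
```

```bash
python3 - <<'E'
from wt import *
o=env.get_obs(); print(o['ee_pos'],o['wrist_force'],o['moment'])
c,im,d=cap('side'); u=cv2.resize(im[150:230,250:350],None,fx=7,fy=7,interpolation=cv2.INTER_CUBIC); save('s4',u)
E
```

```text
[0.53440665 0.13708479 0.11929624] [-0.24840767 -0.55566058 -4.76947979] [ 0.01867893  0.05326949 -0.02789203]
```

View pics/s4.png

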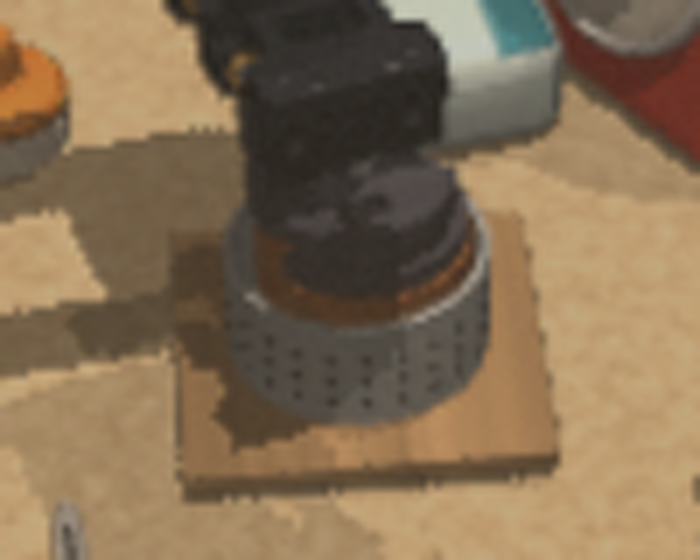

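The side view shows the weight over the mould at (370,225), with the stem inside its slot and no contact force so far. I'll creep forward until I feel the stem.

Request:
{"api": "jog_arm", "payload": {
  "moves": [
    [-0.1,0,0,0,0,0,1],
    [-0.1,0,0,0,0,0,1],
    [0,0,0,0,0,0,1]
  ]
}}

```text
clock: 9.1
ee_pos: [0.5361, 0.1372, 0.1192]
eef_rot: [[-0.999, -0.049, 0.0], [-0.049, 0.999, 0.0], [-0.0, -0.0, -1.0]]
wrist_force: [-0.1, 0.3, -4.3]
grip_width: 0.116
finger_force: 50.0
```

Request:
{"api": "jog_arm", "payload": {
  "moves": [
    [-0.1,0,0,0,0,0,1],
    [0,0,0,0,0,0,1]
  ]
}}

```text
clock: 9.27
ee_pos: [0.5371, 0.1372, 0.1193]
eef_rot: [[-0.999, -0.049, 0.0], [-0.049, 0.999, 0.0], [-0.0, -0.0, -1.0]]
wrist_force: [-0.2, -0.7, -4.4]
grip_width: 0.11
finger_force: 50.0
```

Request:
{"api": "jog_arm", "payload": {
  "moves": [
    [-0.1,0,0,0,0,0,1],
    [0,0,0,0,0,0,1]
  ]
}}

```text
clock: 9.43
ee_pos: [0.5381, 0.1373, 0.1193]
eef_rot: [[-0.999, -0.049, 0.0], [-0.049, 0.999, -0.0], [-0.0, -0.0, -1.0]]
wrist_force: [0.4, 0.3, -4.3]
grip_width: 0.11
finger_force: 50.0
```

Request:
{"api": "jog_arm", "payload": {
  "moves": [
    [-0.05,0,0,0,0,0,1],
    [0,0,0,0,0,0,1]
  ]
}}

```text
clock: 9.6
ee_pos: [0.5385, 0.1373, 0.1192]
eef_rot: [[-0.999, -0.049, 0.0], [-0.049, 0.999, -0.0], [-0.0, -0.0, -1.0]]
wrist_force: [0.0, -0.4, -4.9]
grip_width: 0.109
finger_force: 50.0
```

Request:
{"api": "jog_arm", "payload": {
  "moves": [
    [-0.05,0,0,0,0,0,1],
    [0,0,0,0,0,0,1]
  ]
}}

```text
clock: 9.77
ee_pos: [0.5389, 0.1373, 0.1192]
eef_rot: [[-0.999, -0.049, -0.0], [-0.049, 0.999, -0.0], [0.0, -0.0, -1.0]]
wrist_force: [-0.3, 0.1, -3.6]
grip_width: 0.106
finger_force: 50.0
```

Request:
{"api": "jog_arm", "payload": {
  "moves": [
    [-0.05,0,0,0,0,0,1],
    [0,0,0,0,0,0,1]
  ]
}}

```text
clock: 9.93
ee_pos: [0.5391, 0.1374, 0.1191]
eef_rot: [[-0.999, -0.049, -0.001], [-0.049, 0.999, -0.0], [0.001, -0.0, -1.0]]
wrist_force: [-2.3, 0.1, -2.3]
grip_width: 0.107
finger_force: 50.0
```

Request:
{"api": "jog_arm", "payload": {
  "moves": [
    [-0.05,0,0,0,0,0,1],
    [0,0,0,0,0,0,1]
  ]
}}

```text
clock: 10.1
ee_pos: [0.5393, 0.1374, 0.1191]
eef_rot: [[-0.999, -0.049, -0.002], [-0.049, 0.999, -0.0], [0.002, -0.0, -1.0]]
wrist_force: [-4.6, -0.1, -0.5]
grip_width: 0.104
finger_force: 50.0
```

The stem touches the slot end at TCP x of about 0.539. I'll back off slightly and lower by feel.

Request:
{"api": "jog_arm", "payload": {
  "moves": [
    [0.1,0,0.2,0,0,0,1],
    [0,0,0.2,0,0,0,1],
    [0,0,0,0,0,0,1]
  ]
}}

```text
clock: 10.35
ee_pos: [0.539, 0.1374, 0.1147]
eef_rot: [[-0.999, -0.049, 0.0], [-0.049, 0.999, 0.0], [-0.0, 0.0, -1.0]]
wrist_force: [-1.1, -0.3, -5.5]
grip_width: 0.109
finger_force: 50.0
```

Request:
{"api": "jog_arm", "payload": {
  "moves": [
    [0,0,0.1,0,0,0,1],
    [0,0,0.1,0,0,0,1],
    [0,0,0,0,0,0,1]
  ]
}}

```text
clock: 10.6
ee_pos: [0.539, 0.1373, 0.113]
eef_rot: [[-0.999, -0.049, 0.0], [-0.049, 0.999, -0.0], [-0.0, -0.0, -1.0]]
wrist_force: [-0.9, 1.0, -3.9]
grip_width: 0.108
finger_force: 50.0
```

Request:
{"api": "jog_arm", "payload": {
  "moves": [
    [0,0,0.07,0,0,0,1],
    [0,0,0,0,0,0,1]
  ]
}}

```text
clock: 10.77
ee_pos: [0.539, 0.1373, 0.1124]
eef_rot: [[-0.999, -0.049, 0.0], [-0.049, 0.999, 0.0], [-0.0, 0.0, -1.0]]
wrist_force: [-0.6, -0.5, -4.0]
grip_width: 0.111
finger_force: 50.0
```

Request:
{"api": "jog_arm", "payload": {
  "moves": [
    [0,0,0.07,0,0,0,1],
    [0,0,0,0,0,0,1]
  ]
}}

```text
clock: 10.93
ee_pos: [0.539, 0.1373, 0.1117]
eef_rot: [[-0.999, -0.049, 0.0], [-0.049, 0.999, 0.0], [-0.0, 0.0, -1.0]]
wrist_force: [-0.8, -0.2, -4.1]
grip_width: 0.108
finger_force: 50.0
```

Back off another 0.4 mm from the stem and go on lowering.

Request:
{"api": "jog_arm", "payload": {
  "moves": [
    [0.04,0,0.05,0,0,0,1],
    [0,0,0,0,0,0,1]
  ]
}}

```text
clock: 11.1
ee_pos: [0.5388, 0.1373, 0.1113]
eef_rot: [[-0.999, -0.049, 0.001], [-0.049, 0.999, 0.0], [-0.001, 0.0, -1.0]]
wrist_force: [0.1, 0.5, -4.1]
grip_width: 0.111
finger_force: 50.0
```

Request:
{"api": "jog_arm", "payload": {
  "moves": [
    [0,0,0.05,0,0,0,1],
    [0,0,0,0,0,0,1]
  ]
}}

```text
clock: 11.27
ee_pos: [0.5387, 0.1373, 0.1108]
eef_rot: [[-0.999, -0.049, 0.0], [-0.049, 0.999, -0.0], [-0.0, -0.0, -1.0]]
wrist_force: [0.6, 0.3, -5.1]
grip_width: 0.106
finger_force: 50.0
```

Request:
{"api": "jog_arm", "payload": {
  "moves": [
    [0,0,0.05,0,0,0,1],
    [0,0,0,0,0,0,1]
  ]
}}

```text
clock: 11.43
ee_pos: [0.5386, 0.1373, 0.1103]
eef_rot: [[-0.999, -0.049, 0.0], [-0.049, 0.999, -0.0], [-0.0, -0.0, -1.0]]
wrist_force: [-0.3, -0.2, -2.8]
grip_width: 0.107
finger_force: 50.0
```

Request:
{"api": "jog_arm", "payload": {
  "moves": [
    [0,0,0.05,0,0,0,1],
    [0,0,0,0,0,0,1]
  ]
}}

```text
clock: 11.6
ee_pos: [0.5386, 0.1373, 0.1097]
eef_rot: [[-0.999, -0.049, -0.0], [-0.049, 0.999, -0.0], [0.0, -0.0, -1.0]]
wrist_force: [-1.0, -0.3, -4.9]
grip_width: 0.108
finger_force: 50.0
```

Request:
{"api": "jog_arm", "payload": {
  "moves": [
    [0,0,0.06,0,0,0,1],
    [0,0,0,0,0,0,1]
  ]
}}

```text
clock: 11.77
ee_pos: [0.5385, 0.1373, 0.1091]
eef_rot: [[-0.999, -0.049, -0.0], [-0.049, 0.999, 0.0], [0.0, 0.0, -1.0]]
wrist_force: [0.6, -1.1, -4.0]
grip_width: 0.11
finger_force: 50.0
```

Request:
{"api": "jog_arm", "payload": {
  "moves": [
    [0,0,0.06,0,0,0,1],
    [0,0,0,0,0,0,1]
  ]
}}

```text
clock: 11.93
ee_pos: [0.5385, 0.1373, 0.1085]
eef_rot: [[-0.999, -0.049, -0.0], [-0.049, 0.999, -0.0], [0.0, -0.0, -1.0]]
wrist_force: [-0.6, -0.3, -4.6]
grip_width: 0.106
finger_force: 50.0
```

Request:
{"api": "jog_arm", "payload": {
  "moves": [
    [0,0,0.06,0,0,0,1],
    [0,0,0,0,0,0,1]
  ]
}}

```text
clock: 12.1
ee_pos: [0.5385, 0.1373, 0.1079]
eef_rot: [[-0.999, -0.049, -0.0], [-0.049, 0.999, -0.0], [0.0, -0.0, -1.0]]
wrist_force: [-0.2, 0.3, -3.6]
grip_width: 0.107
finger_force: 50.0
```

Request:
{"api": "jog_arm", "payload": {
  "moves": [
    [0,0,0.05,0,0,0,1],
    [0,0,0,0,0,0,1]
  ]
}}

```text
clock: 12.27
ee_pos: [0.5385, 0.1373, 0.1074]
eef_rot: [[-0.999, -0.049, -0.0], [-0.049, 0.999, -0.0], [0.0, -0.0, -1.0]]
wrist_force: [1.1, 0.8, -4.0]
grip_width: 0.11
finger_force: 50.0
```

Request:
{"api": "jog_arm", "payload": {
  "moves": [
    [0,0,0.05,0,0,0,1],
    [0,0,0,0,0,0,1]
  ]
}}

```text
clock: 12.43
ee_pos: [0.5385, 0.1373, 0.107]
eef_rot: [[-0.999, -0.049, -0.0], [-0.049, 0.999, -0.0], [0.0, -0.0, -1.0]]
wrist_force: [0.8, -0.3, -4.2]
grip_width: 0.107
finger_force: 50.0
```

Request:
{"api": "jog_arm", "payload": {
  "moves": [
    [0,0,0.04,0,0,0,1],
    [0,0,0,0,0,0,1]
  ]
}}

```text
clock: 12.6
ee_pos: [0.5386, 0.1373, 0.1066]
eef_rot: [[-0.999, -0.049, 0.0], [-0.049, 0.999, -0.0], [-0.0, -0.0, -1.0]]
wrist_force: [-0.7, 0.6, -3.0]
grip_width: 0.11
finger_force: 50.0
```

Request:
{"api": "jog_arm", "payload": {
  "moves": [
    [0,0,0.03,0,0,0,1],
    [0,0,0,0,0,0,1]
  ]
}}

```text
clock: 12.77
ee_pos: [0.5386, 0.1373, 0.1066]
eef_rot: [[-0.999, -0.049, 0.0], [-0.049, 0.999, -0.0], [-0.0, -0.0, -1.0]]
wrist_force: [-1.1, -0.4, -2.5]
grip_width: 0.111
finger_force: 50.0
```

Request:
{"api": "jog_arm", "payload": {
  "moves": [
    [0,0,0.03,0,0,0,1],
    [0,0,0,0,0,0,1]
  ]
}}

```text
clock: 12.93
ee_pos: [0.5386, 0.1373, 0.1065]
eef_rot: [[-0.999, -0.049, 0.0], [-0.049, 0.999, -0.0], [-0.0, -0.0, -1.0]]
wrist_force: [-3.2, -0.9, 2.7]
grip_width: 0.109
finger_force: 50.0
```

Request:
{"api": "jog_arm", "payload": {
  "moves": [
    [0,0,0,0,0,0,1],
    [0,0,0,0,0,0,1]
  ],
  "grip_force": 5
}}

```text
clock: 13.1
ee_pos: [0.5387, 0.1373, 0.1064]
eef_rot: [[-0.999, -0.049, 0.0], [-0.049, 0.999, -0.0], [-0.0, -0.0, -1.0]]
wrist_force: [-3.8, -1.9, 3.7]
grip_width: 0.116
finger_force: 5.0
```

```bash
python3 - <<'E'
from wt import *
o=env.get_obs(); print(o['ee_pos'],o['wrist_force'],o['moment'])
E
```

```text
[0.53868561 0.13732532 0.10643891] [-3.8383242  -1.88461961  3.65381886] [-0.10454098  0.57357683  0.0518022 ]
```

The weight rests on the one below with about 8 N of support, at the home height. I'll release, rise and back away to look.

Request:
{"api": "jog_arm", "payload": {
  "moves": [
    [0,0,0,0,0,0,0.6],
    [0,0,0,0,0,0,0.6],
    [0,0,0,0,0,0,0.6],
    [0,0,0,0,0,0,0.6],
    [0,0,0,0,0,0,0.6]
  ]
}}

```text
clock: 13.52
ee_pos: [0.5387, 0.1373, 0.106]
eef_rot: [[-0.999, -0.049, 0.0], [-0.049, 0.999, 0.0], [-0.0, 0.0, -1.0]]
wrist_force: [0.9, -0.0, -0.8]
grip_width: 0.399
finger_force: 0.0
```

Request:
{"api": "jog_arm", "payload": {
  "moves": [
    [0,0,-1,0,0,0,0.6],
    [0,0,-2.5,0,0,0,0.6],
    [0,0,-3.5,0,0,0,0.6],
    [0,0,-3.5,0,0,0,0.6],
    [0,0,-3,0,0,0,0.6]
  ]
}}

```text
clock: 13.93
ee_pos: [0.5388, 0.1374, 0.2441]
eef_rot: [[-0.999, -0.049, 0.002], [-0.049, 0.999, 0.0], [-0.002, -0.0, -1.0]]
wrist_force: [0.5, 0.0, 0.5]
grip_width: 0.404
finger_force: 0.0
```

Request:
{"api": "jog_arm", "payload": {
  "moves": [
    [0,0,0,0,0,0,0.6],
    [0,0,0,0,0,0,0.6],
    [0,0,0,0,0,0,0.6]
  ]
}}

```text
clock: 14.18
ee_pos: [0.5382, 0.1373, 0.2409]
eef_rot: [[-0.999, -0.049, -0.0], [-0.049, 0.999, 0.0], [0.0, 0.0, -1.0]]
wrist_force: [0.3, -0.0, -0.1]
grip_width: 0.399
finger_force: 0.0
```

```bash
python3 - <<'E'
from wt import *
o=env.get_obs(); print(o['ee_pos'],o['wrist_force'])
c,im,d=cap('wrist'); W=cloud(c,d)
measure(W,im,(.568,.139),.085)
c0=(.568,.139); r=np.hypot(W[...,0]-c0[0],W[...,1]-c0[1]); m=(r<.041)&(abs(W[...,2]-.095)<.008); P=W[m]
A=np.c_[P[:,:2]-c0,np.ones(len(P))]; print('plane',np.linalg.lstsq(A,P[:,2],rcond=None)[0],len(P))
save('wr5',cv2.resize(im[100:300,180:460],None,fx=2.8,fy=2.8))
E
```

```text
[0.53823724 0.13733899 0.240938  ] [ 0.27620564 -0.01106018 -0.10552691]
disc 3908 [0.5682 0.139 ] 0.04230089485645294 z 0.09407999670485784
plate top 320 ((0.5373997092247009, 0.13746203482151031), (0.023005252704024315, 0.009290669113397598), 2.9599034786224365) 0.13843198061771783
hole [293, 212, 12, 11, 130] [0.5692 0.115  0.0939] [0.014 0.013 0.004]
hole [341, 212, 12, 11, 121] [0.567  0.1629 0.0937] [0.014 0.014 0.004]
plane [-0.00281283 -0.00030134  0.09388825] 3786
```

View pics/wr5.png

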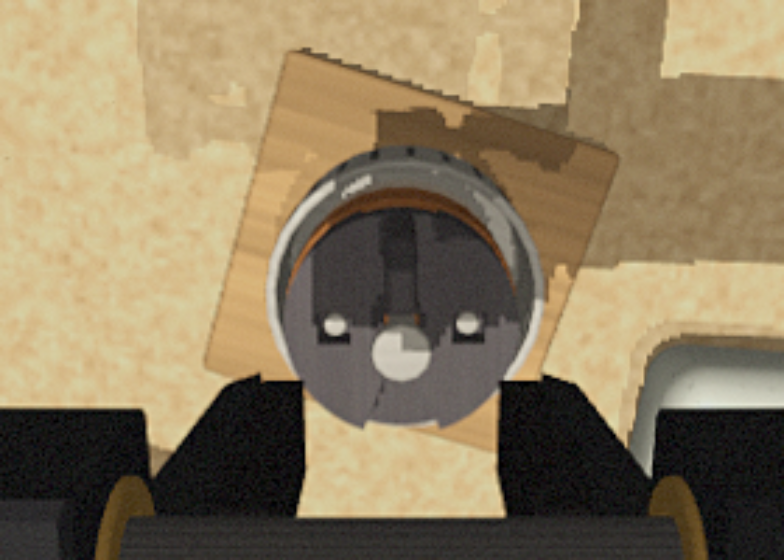

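The picture shows both studs inside the square holes at (335,328) and (468,328), with the stem head at (400,352). The disc top measures z = 0.094 and level, so the weight is home and released, and the arm is clear.

```bash
python3 -c "
from station import env
print(env.finish_job())"
```

```text
the job is handed in; nothing more can be done
None
```

The slotted weight is on the stem with its slot opposite the one below, lying flat and home over both studs and released; I felt no more than about 8 N against the press, kept the arm clear of the jar, tin and timer, and handed the job in at about 14 s.

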